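# Dock the V-block carrier, seat a lens barrel and hold it pressed

## Robot

A 7-joint arm with a two-finger parallel gripper is mounted at the origin on a cart in front of the work surface, level with it; the furniture and walls round the work are solid. World frame = base frame: x ahead of the robot, y to its left, z up, the work surface at z = 0. Lengths are in mm, angles in rad, forces in N, time in s.
With the tool pointing down it reaches from about 375 to 925 mm from the base axis. Payload 3.1 kg.
Tool frame: the origin (TCP) lies at the very end of the fingers, on their centre line; the grasp point (between the pads) lies 19 mm behind it; z points along the fingers, y is the line along which they close (so a half turn about z gives the same grasp; the last joint's range is limited). The gripper opens to 85 mm and grips with 20 to 120 N. Pads are 22 mm wide; open, the fingers measure 114 mm over their backs; the gripper's body (76 mm by 85 mm) begins 54 mm behind the grasp point. The pads swing forward as they close: fully open they stand 13 mm farther back than shut.
Start: joints at [-1.42, 0.383, 0.044, 1.598, -0.018, 1.161, -0.05], TCP at [160.033, 629.994, 231.269] pointing down, gripper open.
Joint ranges: [-2.61, 2.61], [-0.41, 2.15], [-1.48, 1.57], [0, 2.5], [-1.57, 4.71], [0.05, 1.97], [-2.85, 2.85]. Speed limits (rad/s): [2.79, 2.79, 3.14, 3.14, 3.14, 3.14, 3.14].

## Interface

Orientations are given as a rotation vector (axis times angle).
In Python, from plant import manip gives the robot as it stands. The module is installed in compiled form; this text tells all that it offers.
- The arm moves only by the tool jog_arm, never from a script. Its argument "series" is text: rows parted by semicolons, each of 5 numbers parted by spaces: the shift along the tool's x, y, z in cm, then the turn about the tool's z in degrees, then the opening, from 0 (shut) to 1 (fully open). A call has 1 to 20 rows; each row is the pose to reach, as a shift and turn from the pose commanded when the call began, along the tool's axes at that moment; what a row does not reach only later rows make up. A row lasts 1/12 s, in which the tool goes at most 41.7 mm and 7.16 degrees, less where a joint would pass 70% of its speed; a pose out of reach is approached as far as the arm can. A call with a gripper value outside its range is refused whole. The fingers move at their own pace and stop on an object; "newtons" is the grip in N (left out, the last holds). Time passes only in rows, so rows that repeat a pose let the fingers close. It gives the time, the measured TCP pose, the force, the opening and the grip force at its end, in the units of the state.
- manip.sense(): the state, without advancing time (a new reading comes with each control period).
- manip.camera(name): name is "side" or "top" or "wrist"; returns (picture, depth): 420x560x3 uint8, blue, green, red; 420x560 float32, mm along the optical axis (not along the pixel's ray), 0 where there is no reading.
- manip.get_calibration(name): a dict with "intrinsics" (3x3 intrinsics, pixels), "dist_coeffs" ([k1, k2, p1, p2, k3] as OpenCV has them; the pictures are not rectified), "R" (3x3) and "t" (3): a world point X has camera coordinates R X + t; the wrist camera has in their place "hand_eye" (4x4, takes a point from camera to tool coordinates, whose origin is the TCP and whose axes are the flange's). Camera axes: x right, y down, z forward; pixel columns grow to the right and rows downward; lengths in mm; the calibration is good to about 2 mm. A picture is of the moment at which its call begins: read the wrist's pose just before it. get_calibration takes no time and is no camera call.
- manip.finish_job(): hands the job in; it is judged then, once.
Trained networks look in the newest picture that a camera, given by its name, has taken for a name from the list of things; names that differ only in an ending like _2 or _b are one class to them, and where a whole thing is asked for, a point or a joint stands for the part that bears it (a point fixed in the world has none). Each returns a list of dicts, best first, with "p" (0 to 1); they miss things now and then, are a little off and sometimes report something else, mostly with a low value. They report only what shows in the picture. A call takes as long as a camera call. They do not tell look-alikes from the thing itself.
- manip.cut_out(query, camera): "region" (420x560 bool, what is visible of it) and "bbox" ([left, top, right, bottom] in pixels, round what is visible of it).
- manip.place_of(query, camera): "xy" ([column, row] in pixels: a listed point, or the origin of a listed thing).
The state is a dict: "time": time; "q": joint angles; "joint_vel": joint speeds; "tau": joint torques, N m; "ee_pos": TCP position; "eef_rot": TCP orientation; "contact_force": force on the tool from outside, world axes, zero at the start; "ft_torque": the same for the moment, N m; "grip_width": finger opening in mm; "grasp_force": force on a finger pad.
Only numpy, scipy, OpenCV 4.12 (cv2) and the standard library are available. Lean on these libraries where they do the work, as an engineer would, in place of code of your own. Each camera call takes 0.05 s, during which the arm holds its last target. There are 200 camera calls.

## Task

First slide the blue carrier tray, with the lens barrel riding in its white transit nest, along the bench into the slotted rails of the collimator station until it is fully home against the back stop. Then take the barrel from the nest, lay it in the steel V-block with its brass-ring end towards the collimator, push it up until it touches the collimator's face, and press it down firmly but not hard so that it bears on both flanks of the V. Finish while still holding it pressed there: do not let go.

Things in the scene. Friction and masses are not known exactly. Their poses are not given: they have to be found in the camera images.
- station: collimator station, fixed to the bench: two slotted aluminium rails, a back stop bar and a black collimator tube above it. Origin: on the bench, below the middle of the V-block when the carrier is home. x: the direction in which the carrier slides in, from the rails' mouth to the stop; y to its left, z up. Stop face (24 mm high) at x 0.036
- rail_mouth (a point): middle of the mouth of the rails, on the bench (station x -0.029, y 0.024). Flared from here to x -0.010, then straight to the stop; slot side walls at station y -0.0455 and 0.0935 (139 mm apart), with lips 10.5 to 15.5 mm above the bench that overhang the slot by 7.5 mm on each side
- collimator_face (a point): centre of the collimator's front face (26 mm across), which looks towards the mouth: station x 0.037, y 0, 72 mm above the bench, in line with the axis of a barrel seated in the V. The barrel's front butts against it
- carrier: loose blue carrier tray, 0.7 kg, slides flat on the bench: plate 8 mm thick, x -0.068 to 0.036 (nose), y -0.044 to 0.092, rear lip (x -0.068 to -0.058) 18 mm high. Carries the steel V-block at x = y = 0 and the white nest. Origin: underside, below the middle of the V-block; x towards the nose. Home when origin and axes coincide with the station's
- v_seat (a point): where the barrel's centre may lie in the V: carrier x 0, y 0, 72 mm above the underside; axis along carrier x. V-block 62 mm long; its body, 8 to 40 mm high, has flat vertical sides 40 mm apart (y -0.020 and 0.020), good to grip the carrier by. V notches (90 degrees, top 68 mm high) only at x 0.021 to 0.031 and -0.031 to -0.021; between them 42 mm is open for fingers
- v_left: left flanks (+y of the carrier) of the two V notches, part of the V-block; origin and axes as the carrier's
- v_right: right flanks (-y of the carrier) of the two V notches, part of the V-block; origin and axes as the carrier's
- nest_mid (a point): white transit nest on the carrier: where a barrel's axis lies in it, at carrier x -0.010, y 0.064, 40 mm above the underside, parallel to carrier x. Two saddles 34 mm wide, 10 mm thick, 27 mm before and behind this point, 35 mm high; between them 44 mm is open down to 16 mm
- barrel: lens barrel: dark metal cylinder of 25 mm diameter, 72 mm long, 0.11 kg, with aluminium grip rings round its middle and a brass ring at its front end. Origin: its centre; x along its axis towards the brass ring (it may roll about x). Starts in the nest with the brass ring towards the station
- barrel_front (a point): centre of the barrel's front face (brass-ring end), 36 mm from its centre
- parts_dish: round steel parts dish, 84 mm across, 18 mm high; leave alone
- solder_reel: white reel of solder, 45 mm across, 35 mm high, standing on its flange; leave alone
- finned_sink: aluminium heatsink with fins, 40 x 40 mm, 20 mm high; leave alone
Mind the look-alikes: they are no part of the job. Of the things that look like the barrel, the smaller one is meant.

How it is judged (in metres and radians):
On the way, in this order (a step that is already met when the one before it is completed fails the run):
1. the carrier is fully home in the rails (within 3 mm) with the barrel still in its transit nest (x of carrier in the frame of station above -0.003 m and angle between the x axis of carrier and the x axis of station, either way round below 0.05 rad and height (world z) of carrier below 0.003 m and y of barrel in the frame of carrier above 0.058 m and z of barrel in the frame of carrier below 0.046 m), for 0.2 s.
2. the barrel lies in the V of the docked carrier, brass ring towards the collimator (z of barrel in the frame of carrier below 0.0745 m and y of barrel in the frame of carrier between -0.0025 and 0.0025 m and angle between the x axis of barrel and the x axis of carrier, either way round below 0.05 rad and x of barrel_front in the frame of carrier above 0.015 m), for 0.2 s.
At the end, for the whole second after the job is handed in: Carrier home against the back stop (within 3 mm), flat and square. Barrel in the V (axis within 2 mm, 0.04 rad), ring forward, front within 2.5 mm of the collimator face, held by the gripper at rest, each flank of the V carrying over 2.5 N (its weight alone gives about 1 N) (x of carrier in the frame of station above -0.003 m and angle between the x axis of carrier and the x axis of station, either way round below 0.05 rad and height (world z) of carrier below 0.003 m and z of barrel in the frame of carrier between 0.0695 and 0.074 m and y of barrel in the frame of carrier between -0.002 and 0.002 m and angle between the x axis of barrel and the x axis of carrier, either way round below 0.04 rad and x of barrel_front in the frame of station between 0.0345 and 0.04 m and contact force between barrel and v_left above 2.5 N and contact force between barrel and v_right above 2.5 N and contact force between barrel and the fingers above 1 N and linear speed of barrel below 0.02 m/s); the arm keeps its last pose, push and grip.
It fails at once if the barrel is pressed with more than 45 N on one flank of the V (contact force between barrel and v_left above 45 N or contact force between barrel and v_right above 45 N).
It fails at once if the barrel hits the collimator or station with more than 40 N (contact force between barrel and station above 40 N).
It fails at once if the barrel falls out of its nest or off the carrier (height (world z) of barrel below 0.03 m).
It fails at once if the carrier is tipped (angle between carrier's own z axis and vertical above 0.2 rad).
It fails at once if a bystander is moved by more than 25 mm (distance of any of parts_dish, solder_reel, finned_sink from where it was at the start of the episode above 0.025 m).
It also fails if it takes over 54 s, if anything falls off the work surface, if the arm or the gripper's body presses on something with over 40 N, if the wrist force passes 120 N, or if a joint passes its speed limit or range.

## Working session

There is one attempt and no reset: what is moved stays moved. The work goes in short steps, Python scripts to look and compute and a tool call to move; the robot and the scene stay as the last step left them, time stands still between calls to the robot, and variables do not carry over. Pictures are saved under pics/ and viewed, at most 10 in all, crops included, and the job is handed in when it is done.

Besides the shell and the picture viewer there is one more tool, called after "Emit:" by a JSON object that holds its "op" and its "data", one argument or row to a line. jog_arm: Moves the arm, as the interface text tells. Its arguments: {"type":"object","properties":{"series":{"type":"string"},"newtons":{"type":"number"}},"required":["series"]}

```bash
mkdir -p pics
cat > h.py <<'E'
import numpy as np, cv2
from plant import manip
from scipy.spatial.transform import Rotation as Rot
def calib(name,s=None):
    c=manip.get_calibration(name)
    K=np.array(c["intrinsics"],float);d=np.array(c["dist_coeffs"],float)
    if "R" in c: R=np.array(c["R"]);t=np.array(c["t"]).ravel()
    else:
        s=s or manip.sense();H=np.array(c["hand_eye"])
        Rt=Rot.from_rotvec(s["eef_rot"]).as_matrix()
        Rcw=Rt@H[:3,:3];p=Rt@H[:3,3]+np.array(s["ee_pos"])
        R=Rcw.T;t=-R@p
    return K,d,R,t
def rays(px,cal):
    K,d,R,t=cal
    u=cv2.undistortPoints(np.array(px,float).reshape(-1,1,2),K,d).reshape(-1,2)
    return np.c_[u,np.ones(len(u))]
def at_z(px,z,cal):
    K,d,R,t=cal; o=-R.T@t; v=rays(px,cal)@R
    return o+v*((z-o[2])/v[:,2])[:,None]
def at_depth(px,dep,cal):
    K,d,R,t=cal
    return (rays(px,cal)*np.array(dep).reshape(-1,1)-t)@R
def proj(X,cal):
    K,d,R,t=cal
    return cv2.projectPoints(np.array(X,float).reshape(-1,3),cv2.Rodrigues(R)[0],t,K,d)[0].reshape(-1,2)
E
python3 - <<'E'
from h import *
s=manip.sense();print({k:np.round(v,3).tolist() for k,v in s.items()})
ims=[]
for n in("side","top","wrist"):
    s=manip.sense();im,d=manip.camera(n);cal=calib(n,s)
    cv2.imwrite(f"pics/{n}0.png",im);np.save(f"{n}0.npy",d)
    print(n,"campos",(-cal[2].T@cal[3]).round())
    if n=="wrist":continue
    for q in["station","rail_mouth","collimator_face","carrier","v_seat","nest_mid","barrel","barrel_front","parts_dish","solder_reel","finned_sink"]:
        for r in manip.place_of(q,n)[:3]:
            x=r["xy"];dd=d[int(np.clip(x[1],0,419)),int(np.clip(x[0],0,559))]
            print(n,q,round(r["p"],2),np.round(x),at_depth([x],[dd],cal).round()[0])
E
```

```text
{'time': 0.0, 'q': [-1.42, 0.384, 0.044, 1.6, -0.018, 1.161, -0.05], 'joint_vel': [0.0, -0.001, -0.0, 0.002, 0.001, -0.001, 0.0], 'tau': [-0.0, -43.347, 1.024, -24.951, 0.011, 0.011, 0.0], 'ee_pos': [159.806, 629.059, 229.849], 'eef_rot': [-0.39, -3.117, 0.004], 'contact_force': [-0.148, -0.289, -0.002], 'ft_torque': [0.021, -0.029, 0.0], 'grasp_force': 0.0, 'grip_width': 85.415}
side campos [ 100. 1006.  581.]
side station 0.37 [334. 253.] [183. 698. 299.]
side rail_mouth 0.6 [275. 203.] [424. 293.  20.]
side rail_mouth 0.15 [254. 223.] [448. 346.  -1.]
side collimator_face 0.92 [243. 203.] [439. 401.  90.]
side carrier 0.84 [276. 201.] [422. 293.  27.]
side carrier 0.5 [258. 223.] [441. 343.   0.]
side v_seat 0.91 [275. 173.] [446. 239.  57.]
side nest_mid 0.59 [303. 190.] [372. 267.  50.]
side barrel 0.85 [244. 280.] [377. 531.  35.]
side barrel 0.53 [300. 192.] [372. 281.  54.]
side barrel_front 0.67 [271. 277.] [339. 505.  32.]
side barrel_front 0.58 [299. 201.] [371. 293.  39.]
side solder_reel 0.47 [353. 234.] [166. 700. 327.]
side finned_sink 0.4 [352. 212.] [170. 695. 346.]
top campos [278. 379. 929.]
top rail_mouth 0.58 [332. 200.] [371. 260.  51.]
top collimator_face 0.89 [272. 163.] [442. 384.  85.]
top collimator_face 0.21 [339. 244.] [279. 242.  10.]
top carrier 0.96 [326. 170.] [436. 271.  39.]
top v_seat 0.58 [329. 165.] [445. 264.  41.]
top nest_mid 0.92 [333. 198.] [374. 257.  50.]
top barrel 0.63 [211. 196.] [383. 513.  36.]
top barrel_front 0.96 [222. 212.] [349. 491.  36.]
top barrel_front 0.76 [313. 200.] [374. 297.  10.]
top barrel_front 0.74 [330. 164.] [448. 262.  38.]
top parts_dish 0.94 [277. 249.] [270. 375.   5.]
top solder_reel 0.86 [308. 259.] [247. 307.   2.]
top finned_sink 0.82 [338. 245.] [277. 244.  14.]
wrist campos [ 96. 646. 375.]
```

Run:
```python
import cv2
a=cv2.imread("pics/top0.png")[90:310,160:400]
cv2.imwrite("pics/topc.png",cv2.resize(a,None,fx=2.7,fy=2.7,interpolation=2)[:600])
b=cv2.imread("pics/side0.png")[130:330,190:400]
cv2.imwrite("pics/sidec.png",cv2.resize(b,None,fx=3,fy=3,interpolation=2))
```

```text
(no output)
```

View pics/topc.png

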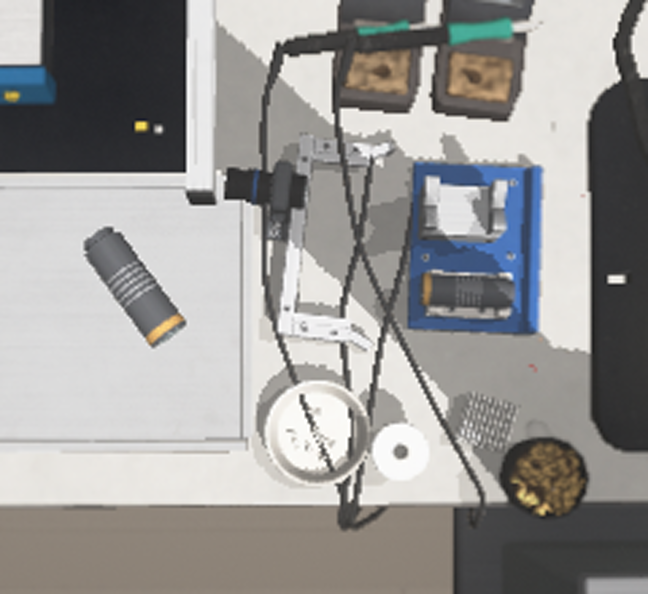

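View pics/sidec.png

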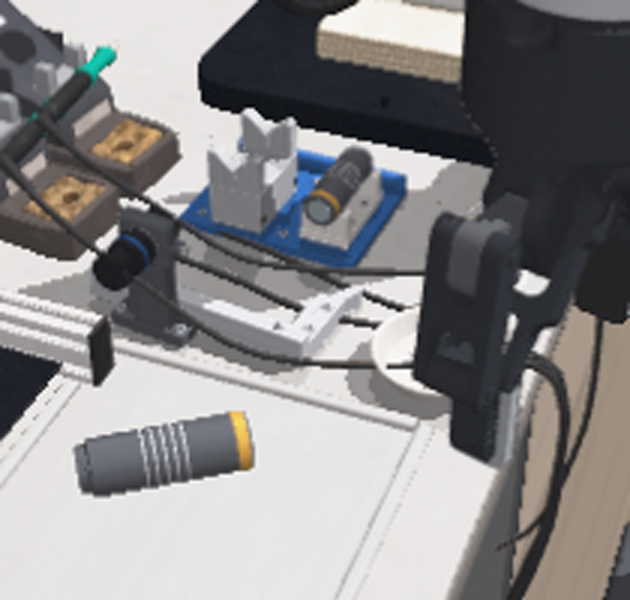

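The two barrel candidates in the top picture are the large one at (211,196), lying loose on the board, and the small one at (333,198), in the white nest on the blue tray. The smaller one in the nest fits the description, and the crops confirm it. The station's mouth faces world −y, with the stop and collimator around (272,163). Next I'll check the cable heights, then look closer with the wrist camera.

Run:
```python
from h import *
cal=calib("top");d=np.load("top0.npy")
# crop px -> full: /2.7 + (160,90)
for n,c in {"cable1":(262,130),"cable2":(352,200),"cable3":(395,330),"cable4":(410,240),"cabend":(480,490),"cable5":(345,300),"iron":(320,42),"wall":(200,100),"colmount":(285,185),"stop":(293,250),"ironstand":(380,70)}.items():
    u=np.array(c)/2.7+[160,90];i,j=np.round(u[::-1]).astype(int)
    P=d[i-2:i+3,j-2:j+3];v=P[P>0].min();print(n,u.round(),at_depth([u],[v],cal).round()[0])
print(manip.get_calibration("wrist"))
```

```text
cable1 [257. 138.] [494. 414.  83.]
cable2 [290. 164.] [447. 346.  50.]
cable3 [306. 212.] [349. 311.  12.]
cable4 [312. 179.] [421. 298.  13.]
cabend [338. 271.] [221. 245.   9.]
cable5 [288. 201.] [373. 351.  12.]
iron [279. 106.] [553. 371. 109.]
wall [234. 127.] [526. 464.  53.]
colmount [266. 159.] [450. 397.  91.]
stop [269. 183.] [411. 392.  27.]
ironstand [301. 116.] [557. 322.  27.]
{'intrinsics': array([[334.47616675,   0.        , 272.42124506],
       [  0.        , 334.47616675, 209.01479419],
       [  0.        ,   0.        ,   1.        ]]), 'dist_coeffs': array([-0.00014699,  0.        ,  0.        ,  0.        ,  0.        ]), 'hand_eye': array([[ 1.17737431e-04, -9.65431875e-01, -2.60655483e-01,
         6.61067807e+01],
       [ 9.99999891e-01,  2.31604100e-04, -4.06132115e-04,
        -4.14472756e-01],
       [ 4.52461768e-04, -2.60655407e-01,  9.65431797e-01,
        -1.43487613e+02],
       [ 0.00000000e+00,  0.00000000e+00,  0.00000000e+00,
         1.00000000e+00]])}
```

Emit:
{"op": "jog_arm", "data": {
  "series": "0 0 -5 0 1; 0 0 -7 0 1; -3 -2 -7 7 1; -6 -5 -7 14 1; -9 -7 -7 21 1; -12 -10 -7 28 1; -15 -12 -7 35 1; -18 -15 -7 42 1; -21 -17 -7 49 1; -24 -20 -7 56 1; -27 -22 -7 63 1; -30 -25 -7 70 1; -33 -27 -7 76 1; -35 -29 -7 76 1; -35 -29 -7 76 1; -35 -29 -7 76 1"
}}

```text
time: 2.58
ee_pos: [429.2, 260.5, 301.6]
eef_rot: [-2.232, -2.21, -0.001]
contact_force: [0.1, 0.6, -0.7]
grip_width: 85.4
grasp_force: 0.0
```

Run:
```python
from h import *
s=manip.sense();im,d=manip.camera("wrist");cal=calib("wrist",s)
cv2.imwrite("pics/w1.png",cv2.resize(im,(784,588),interpolation=2));np.save("w1.npy",d);np.savez("w1cal.npz",*cal)
for q in["station","rail_mouth","collimator_face","carrier","v_seat","nest_mid","barrel","barrel_front"]:
    for r in manip.place_of(q,"wrist")[:2]:
        x=r["xy"];dd=d[int(np.clip(x[1],0,419)),int(np.clip(x[0],0,559))]
        print(q,round(r["p"],2),np.round(x),at_depth([x],[dd],cal).round()[0])
```

```text
collimator_face 0.91 [293.  62.] [450. 381.  81.]
carrier 0.55 [282. 169.] [441. 267.  40.]
v_seat 0.66 [284. 180.] [443. 254.  41.]
nest_mid 0.72 [231. 180.] [380. 257.  54.]
barrel 0.76 [226. 177.] [375. 260.  54.]
barrel_front 0.88 [228. 148.] [372. 290.  10.]
barrel_front 0.38 [231. 182.] [379. 254.  53.]
```

View pics/w1.png

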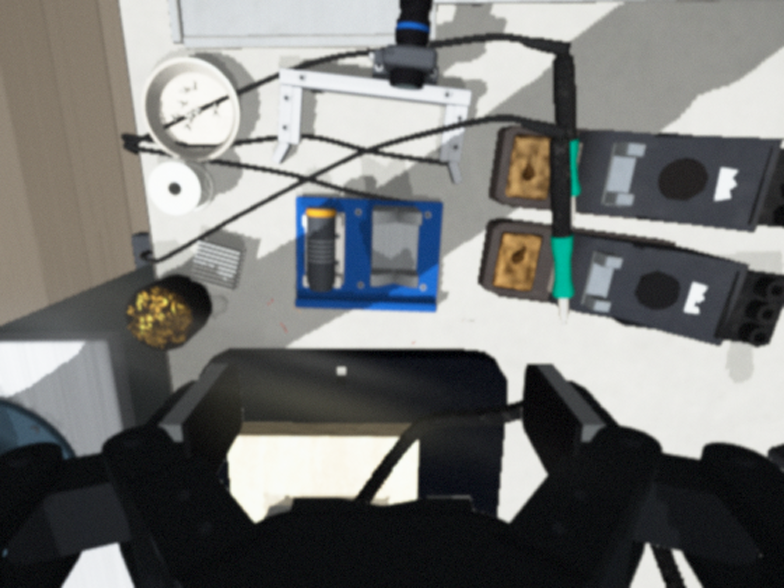

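The wrist view shows the carrier at about (297–442, 196–311), with the barrel's brass ring facing up, towards the station. The stop bar runs from (280,70) to (470,105), slightly rotated. Next I'll fit the carrier pose and enlarge the station.

```bash
cat >> h.py <<'E'
from scipy.optimize import minimize
def c2w(pts,pose):
    # pose: origin x,y and world angle of the frame's x axis
    x,y,a=pose;p=np.array(pts,float);c,s=np.cos(a),np.sin(a)
    return np.c_[x+c*p[:,0]-s*p[:,1],y+s*p[:,0]+c*p[:,1],p[:,2]]
CAR=[(36,92,0),(36,-44,0),(36,92,8),(36,-44,8),(-68,92,0),(-68,-44,0),(-68,92,18),(-68,-44,18),(-58,92,18),(-58,-44,18)]
def bluemask(im):
    h=cv2.cvtColor(im,cv2.COLOR_BGR2HSV);return ((h[...,0]>100)&(h[...,0]<125)&(h[...,1]>120)&(h[...,2]>60)).astype(np.uint8)
def fit_car(m,cal,p0):
    n,l,st,_=cv2.connectedComponentsWithStats(m);k=1+np.argmax(st[1:,4]);m=(l==k).astype(np.uint8)
    H=cv2.convexHull(np.argwhere(m)[:,::-1].astype(np.float32))
    def cost(p):
        Q=cv2.convexHull(proj(c2w(CAR,p),cal).astype(np.float32))
        A,_=cv2.intersectConvexConvex(H,Q);return 1-A/(cv2.contourArea(H)+cv2.contourArea(Q)-A)
    r=minimize(cost,p0,method="Nelder-Mead",options=dict(initial_simplex=np.array(p0)+np.array([[0,0,0],[10,0,0],[0,10,0],[0,0,.1]]),xatol=.01,fatol=1e-5,maxiter=600))
    return r.x,r.fun
E
python3 - <<'E'
from h import *
z=np.load("w1cal.npz");cal=[z[k] for k in z.files];d=np.load("w1.npy")
s=manip.sense();im,d=manip.camera("wrist")
cv2.imwrite("pics/w1raw.png",im)
m=bluemask(im);m[:120]=0;m[240:]=0
print("wrist",fit_car(m,cal,[440,265,1.55]))
it=cv2.imread("pics/top0.png");m=bluemask(it);m[:,:300]=0;m[:140]=0
print("top",fit_car(m,calib("top"),[440,265,1.55]))
# height map of station
v,u=np.mgrid[0:420,0:560];P=at_depth(np.c_[u.ravel(),v.ravel()],d.ravel(),cal);P[d.ravel()==0]=0
np.save("w1P.npy",P.reshape(420,560,3))
cv2.imwrite("pics/stn.png",cv2.resize(im[35:140,185:345],None,fx=5,fy=5,interpolation=2))
ok=(P[:,2]>20)&(P[:,2]<29)&(P[:,1]>370)&(P[:,1]<420)&(P[:,0]>340)&(P[:,0]<490)
Q=P[ok];print(len(Q),Q.min(0),Q.max(0),np.median(Q[:,2]))
E
```

```text
wrist (array([443.79404707, 256.97242892,   1.52506182]), np.float64(0.04318299741554399))
top (array([443.16089757, 269.87913477,   1.43674598]), np.float64(0.19195506888039437))
1387 [348.3397298  372.83040255  20.01141139] [489.94674361 414.51505705  28.90626815] 25.439804350593096
```

View pics/stn.png

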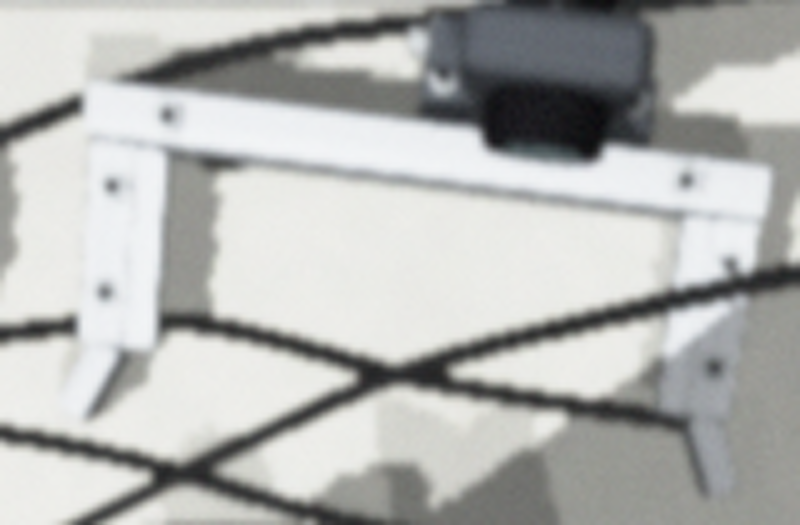

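Run:
```python
from h import *
from scipy.optimize import least_squares
z=np.load("w1cal.npz");cal=[z[k] for k in z.files]
px=np.array([(155,350),(660,414),(167,151),(683,211)])/5+[185,35]-.4
M=[(-10,86,15.5),(-10,-38,15.5),(36,86,24),(36,-38,24)]
r=least_squares(lambda p:(proj(c2w(M,p),cal)-px).ravel(),[445,360,1.5],x_scale=[10,10,.1]);st=r.x
print("station",st,"res px",r.fun.round(2).reshape(-1,2).tolist(),"coll px",proj(c2w([(37,0,72)],st),cal)*1,)
car=np.array([443.794,256.972,1.52506])
pc=proj(c2w([CAR[2],CAR[3],CAR[6],CAR[7],(0,0,72),(-10,64,52),(26,64,40)],car),cal)
print("carrier corners",(pc*1.4).round(1).tolist())
c,s=np.cos(st[2]),np.sin(st[2]);dd=car[:2]-st[:2]
print("car in station",c*dd[0]+s*dd[1],-s*dd[0]+c*dd[1],car[2]-st[2])
P=np.load("w1P.npy");print("bench z",np.median(P[150:160,330:340,2]),np.median(P[75:85,250:280,2]))
```

```text
station [446.76759209 341.86710591   1.44837632] res px [[0.24, 0.81], [-0.8, -0.23], [-0.65, -0.62], [1.19, 0.12]] coll px [[292.93161107  65.89875261]]
carrier corners [[298.9, 199.6], [446.8, 205.0], [298.2, 311.0], [440.4, 315.9], [399.9, 254.5], [323.5, 259.2], [325.4, 215.2]]
car in station -84.6228715956588 -7.415582274560046 0.07668368267626113
bench z 1.3801634453960874 1.40802378910626
```

Emit:
{"op": "jog_arm", "data": {
  "series": "-0.4 0.3 4 2 0.7; -0.8 0.6 8 2 0.7; -1.2 0.9 12 2 0.7; -1.5 1.2 15 2 0.7; -1.5 1.2 17 2 0.7; -1.5 1.2 17 2 0.7; -1.5 1.2 17 2 0.7"
}}

```text
time: 3.67
ee_pos: [439.0, 247.3, 130.5]
eef_rot: [2.264, 2.178, -0.005]
contact_force: [0.3, 1.3, -0.4]
grip_width: 59.6
grasp_force: 0.0
```

Run:
```python
from h import *
s=manip.sense();im,d=manip.camera("wrist");cal=calib("wrist",s)
cv2.imwrite("pics/w2raw.png",im);np.save("w2.npy",d);np.savez("w2cal.npz",*cal);print(s["ee_pos"],s["eef_rot"],s["grip_width"])
o=cv2.resize(im,(784,588),interpolation=2)
cv2.imwrite("pics/w2.png",o)
```

```text
[439.03442168 247.29864351 130.45071909] [ 2.26436136  2.17750581 -0.00465714] 59.552915511227376
```

View pics/w2.png

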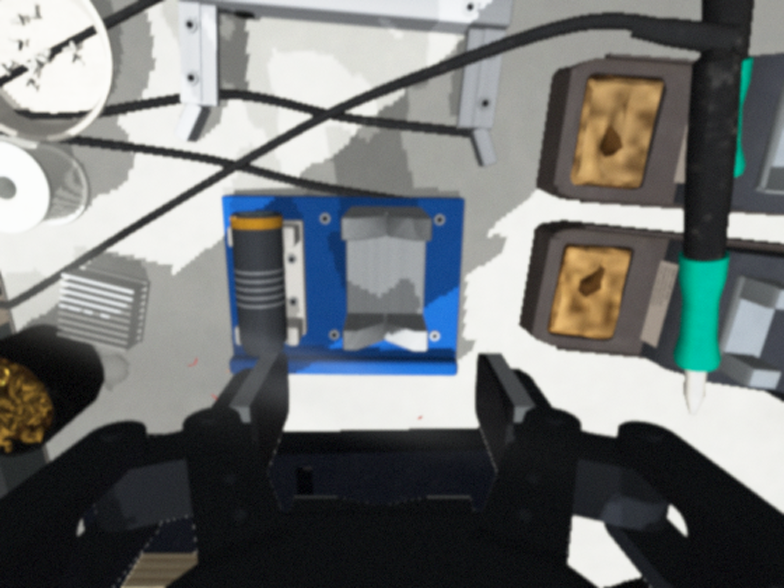

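```bash
cat >> h.py <<'E'
from scipy.optimize import least_squares
def ptfit(px,M,cal,p0):
    r=least_squares(lambda p:(proj(c2w(M,p),cal)-px).ravel(),p0,x_scale=[10,10,.1]);return r.x,r.fun.round(1).reshape(-1,2).tolist()
def rel(a,b):
    c,s=np.cos(b[2]),np.sin(b[2]);d=np.array(a[:2])-b[:2];return np.round([c*d[0]+s*d[1],-s*d[0]+c*d[1],a[2]-b[2]],3)
E
python3 - <<'E'
from h import *
z=np.load("w2cal.npz");cal=[z[k] for k in z.files];im=cv2.imread("pics/w2raw.png")
m=bluemask(im);m[:130]=0;m[275:]=0;m[:,:150]=0;m[:,340:]=0
a,f=fit_car(m,cal,[442,260,1.53]);print("hull",a,f,(proj(c2w(CAR,a),cal)*1.4).round(0)[[2,3,6,7]].tolist())
px=np.array([(223,197),(464,198),(231,375),(457,375)])/1.4-.3
b,f=ptfit(px,[CAR[i] for i in(2,3,6,7)],cal,[442,260,1.53]);print("pts",b,f)
px=np.array([(217,103),(463,128),(218,15),(468,35)])/1.4-.3
# rail ends, and lip edge points (only lateral matters)
M=[(-10,86,15.5),(-10,-38,15.5)]
g,f=ptfit(px[:2],M,cal,[446,342,1.45]);print("stn",g,f)
P=at_z(px,15.5,cal);print("lips dir",[np.arctan2(*(P[i+2]-P[i])[[1,0]]) for i in(0,1)],np.linalg.norm(P[0]-P[1]))
print("rel",rel(a,g),rel(b,g))
for c in(a,b):
  s=manip.sense();R=Rot.from_rotvec(s["eef_rot"]).as_matrix()
  t=c2w([(-13,0,15)],c)[0];print("tool shift",R.T@(t-s["ee_pos"]),"turn",np.degrees(np.arctan2(R[1,0],R[0,0])-c[2]))
  print("barrel px pred",proj(c2w([(26,64,52),(-46,64,52)],c),cal)*1.4)
E
```

```text
hull [441.33362418 259.79421611   1.53190076] 0.13418600422324067 [[221.0, 197.0], [465.0, 197.0], [231.0, 376.0], [459.0, 376.0]]
pts [441.10274625 259.94563111   1.52666518] [[-1.4, -0.6], [0.7, -0.3], [-0.5, 0.2], [1.3, 1.2]]
stn [445.82958773 345.53559833   1.43529416] [[2.6, 0.0], [-2.6, -0.3]]
lips dir [np.float64(1.4272665842015442), np.float64(1.5206100777995128)] 127.82045162923872
rel [-85.563  -7.128   0.097] [-85.444  -6.879   0.091]
tool shift [ -1.50675016   0.42040661 117.03629072] turn -0.0006015918801046384
barrel px pred [[250.83575989 224.64103164]
 [261.154934   365.37827594]]
tool shift [-1.36425259e+00  1.15751753e-01  1.17036094e+02] turn 0.2993750103215524
barrel px pred [[250.55078459 223.62803961]
 [260.16307808 364.51637557]]
```

Emit:
{"op": "jog_arm", "data": {
  "series": "-0.1 0 3 0 0.65; -0.1 0 6 0 0.65; -0.1 0 8 0 0.65; -0.1 0 10 0 0.65; -0.1 0 11 0 0.65; -0.1 0 11.6 0 0.65; -0.1 0 11.6 0 0.65"
}}

```text
time: 4.3
ee_pos: [440.3, 247.4, 15.7]
eef_rot: [-2.264, -2.178, -0.001]
contact_force: [-0.0, 0.5, -0.1]
grip_width: 55.4
grasp_force: 0.0
```

Emit:
{"op": "jog_arm", "data": {
  "newtons": 40,
  "series": "0 0 0 0 0.4; 0 0 0 0 0.4; 0 0 0 0 0.4; 0 0 0 0 0.4; 0 0 0 0 0.4; 0 0 0 0 0.4; 0 0 0 0 0.4; 0 0 0 0 0.4"
}}

```text
time: 4.97
ee_pos: [440.6, 247.7, 16.9]
eef_rot: [-2.264, -2.177, -0.004]
contact_force: [-2.0, -0.4, 6.4]
grip_width: 39.5
grasp_force: 43.3
```

Run:
```python
from h import *
s=manip.sense();im,d=manip.camera("wrist");cal=calib("wrist",s)
cv2.imwrite("pics/w3raw.png",im);np.savez("w3cal.npz",*cal);print(s["time"],s["ee_pos"],s["eef_rot"],s["grip_width"],s["grasp_force"],s["contact_force"])
cv2.imwrite("pics/w3.png",cv2.resize(im,(784,588),interpolation=2))
```

```text
4.9667 [440.59710972 247.68880093  16.94047354] [-2.26422155 -2.17689688 -0.00383861] 39.47104922849441 43.30670490860939 [-2.04612217 -0.44937879  6.41851357]
```

View pics/w3.png

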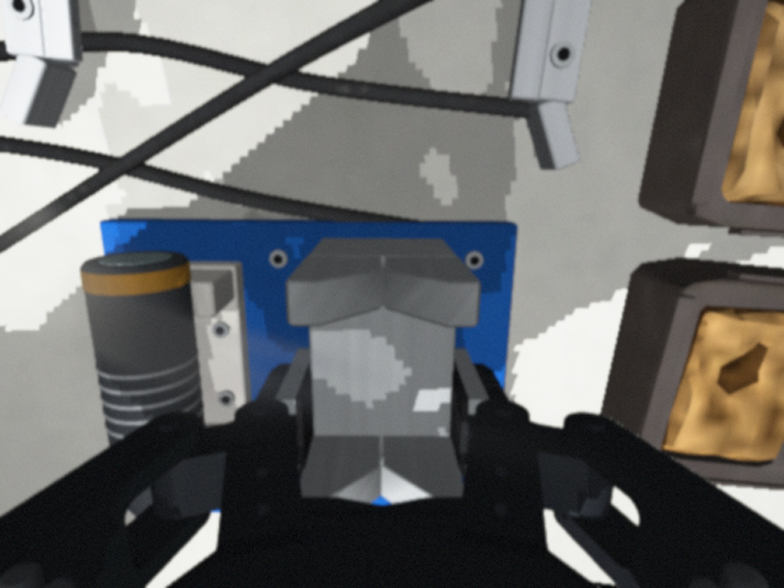

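Run:
```python
import cv2,numpy as np
im=cv2.imread("pics/w3raw.png")
a=im[0:125,0:80];b=im[0:125,350:430]
cv2.imwrite("pics/c3.png",cv2.resize(np.hstack([a,b]),None,fx=4.8,fy=4.8,interpolation=2))
```

```text
(no output)
```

View pics/c3.png

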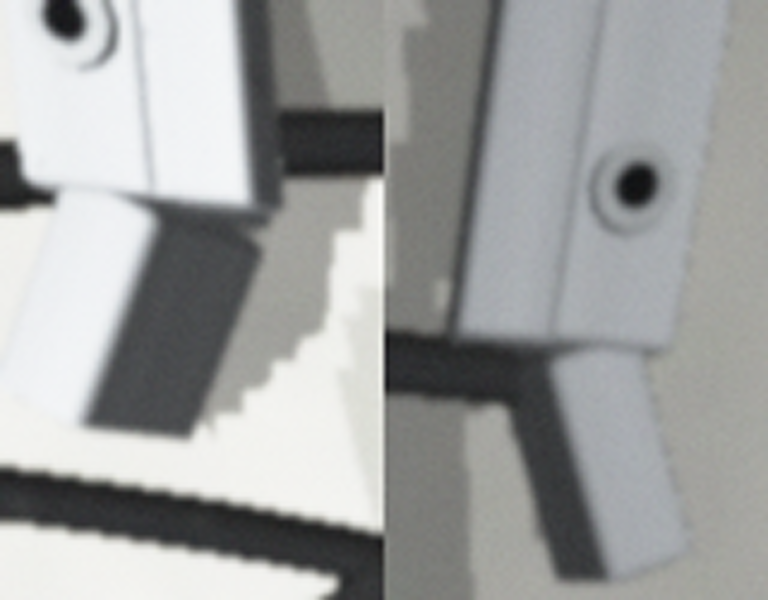

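Run:
```python
from h import *
z=np.load("w3cal.npz");cal=[z[k] for k in z.files]
px=np.array([(250,205),(462+1296,335),(155,195),(552+1296,338)])/4.8-.4
M=[(-10,86,15.5),(-10,-38,15.5),(-10,93.5,15.5),(-10,-45.5,15.5)]
g,f=ptfit(px,M,cal,[446,345,1.44]);print("stn",g,f)
e=at_z(np.array([(250,205),(237,0),(462+1296,335),(493+1296,0)])/4.8-.4,15.5,cal)
print("lip dirs",[np.arctan2(*(e[i+1]-e[i])[[1,0]]) for i in(0,2)],"widths",np.linalg.norm(e[0]-e[2]))
im=cv2.imread("pics/w3raw.png")
b,f2=ptfit(np.array([(103,222),(516,225)])/1.4-.3,[CAR[2],CAR[3]],cal,[441,260,1.53]);print("car",b,f2)
for c in(b,np.array([441.2,260,1.529])):print("rel",rel(c,g))
s=manip.sense();R=Rot.from_rotvec(s["eef_rot"]).as_matrix();print("tool ang",np.arctan2(R[1,0],R[0,0]))
```

```text
stn [443.97544724 345.607396     1.45233717] [[1.8, -0.4], [-1.9, -0.8], [2.4, 0.0], [-2.3, 0.2]]
lip dirs [np.float64(1.430505201610846), np.float64(1.5045580476779559)] widths 125.5333849273167
car [441.11457954 259.06015373   1.52484979] [[-2.3, 0.3], [2.3, 0.2]]
rel [-8.6279e+01 -7.3880e+00  7.3000e-02]
rel [-8.5335e+01 -7.3610e+00  7.7000e-02]
tool ang 1.5314803713657528
```

The rails' corners put the carrier at about (−86, −7.4) mm and +4.3° in the station frame. I'll align it in front of the mouth first.

Emit:
{"op": "jog_arm", "data": {
  "series": "0 0 -0.1 0 0.4; 0.3 -0.2 -0.1 1 0.4; 0.6 -0.3 -0.1 2 0.4; 0.9 -0.4 -0.1 3 0.4; 1.2 -0.5 -0.1 4 0.4; 1.5 -0.6 -0.1 4.3 0.4; 1.7 -0.7 -0.1 4.3 0.4; 1.7 -0.7 -0.1 4.3 0.4; 1.7 -0.7 -0.1 4.3 0.4"
}}

```text
time: 5.77
ee_pos: [435.6, 258.7, 17.0]
eef_rot: [2.345, 2.083, -0.003]
contact_force: [1.6, -8.9, 6.3]
grip_width: 39.5
grasp_force: 43.1
```

Run:
```python
from h import *
s=manip.sense();im,d=manip.camera("wrist");cal=calib("wrist",s)
cv2.imwrite("pics/w4raw.png",im);np.savez("w4cal.npz",*cal);print(s["time"],s["ee_pos"],s["eef_rot"],s["grip_width"],s["grasp_force"],s["contact_force"])
cv2.imwrite("pics/w4.png",cv2.resize(im[:180],(800,257),interpolation=2))
```

```text
5.7667 [435.62500328 258.6950931   17.02809984] [ 2.3454447   2.08257743 -0.00325061] 39.4676008069668 43.08087310753763 [ 1.5520529  -8.90466584  6.25118559]
```

View pics/w4.png

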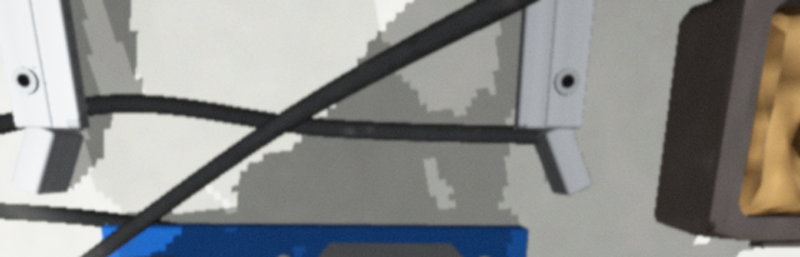

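Run:
```python
from h import *
z=np.load("w4cal.npz");cal=[z[k] for k in z.files]
k=800/560
im=cv2.imread("pics/w4raw.png")
m=bluemask(im).astype(int)
c=np.argwhere(m[:180,60:380]);cols=range(90,360,30);print([(u,int(np.argmax(m[:,u]>0))) for u in cols],"row170 cols",np.where(m[170])[0][[0,-1]],np.where(m[164])[0][[0,-1]])
g,f=ptfit(np.array([(70,128),(522,128)])/k-.3,[(-10,86,15.5),(-10,-38,15.5)],cal,[444,345,1.45]);print("stn",g,f)
b,f2=ptfit(np.array([(103,227),(527,229)])/k-.3,[CAR[2],CAR[3]],cal,[441,265,1.46]);print("car",b,f2,"rel",rel(b,g))
s=manip.sense();R=Rot.from_rotvec(s["eef_rot"]).as_matrix();print("tool ang",np.arctan2(R[1,0],R[0,0]))
```

```text
[(90, 168), (120, 157), (150, 158), (180, 158), (210, 158), (240, 158), (270, 158), (300, 159), (330, 159)] row170 cols [ 87 368] [ 72 368]
stn [443.02608126 345.68145407   1.45064458] [[6.2, -1.0], [-6.2, -0.4]]
car [436.97677069 270.03865911   1.44782561] [[-1.7, 0.3], [1.7, 0.1]] rel [-7.5823e+01 -3.0610e+00 -3.0000e-03]
tool ang 1.45215544373925
```

Emit:
{"op": "jog_arm", "data": {
  "newtons": 60,
  "series": "0 0 0 0 0.4; 0.5 0 0 0 0.4; 1 0 0 0 0.4; 1.5 0 0 0 0.4; 2 0 0 0 0.4; 2.5 0 0 0 0.4; 3 0 0 0 0.4; 3.5 0 0 0 0.4; 3.5 0 0 0 0.4"
}}

```text
time: 6.57
ee_pos: [439.1, 292.5, 17.2]
eef_rot: [2.345, 2.082, -0.008]
contact_force: [-0.6, -10.3, 9.7]
grip_width: 39.2
grasp_force: 60.5
```

Emit:
{"op": "jog_arm", "data": {
  "series": "0.5 0 0 0 0.4; 1 0 0 0 0.4; 1.5 0 0 0 0.4; 2 0 0 0 0.4; 2.5 0 0 0 0.4; 3 0 0 0 0.4; 3.5 0 0 0 0.4; 3.8 0 0 0 0.4; 4.1 0 0 0 0.4; 4.4 0 0 0 0.4; 4.6 0 0 0 0.4; 4.7 0 0 0 0.4; 4.7 0 0 0 0.4"
}}

```text
time: 7.65
ee_pos: [444.0, 332.8, 17.4]
eef_rot: [2.344, 2.078, -0.022]
contact_force: [-4.4, -20.1, 22.7]
grip_width: 39.1
grasp_force: 61.8
```

Emit:
{"op": "jog_arm", "data": {
  "series": "0.3 0 0 0 0.4; 0.6 0 0 0 0.4; 0.8 0 0 0 0.4; 0.8 0 0 0 0.4; 0.8 0 0 0 0.4"
}}

```text
time: 8.07
ee_pos: [444.0, 332.9, 17.5]
eef_rot: [2.343, 2.073, -0.04]
contact_force: [-10.6, -31.5, 33.5]
grip_width: 39.1
grasp_force: 63.4
```

Run:
```python
from h import *
s=manip.sense();im,d=manip.camera("wrist");cal=calib("wrist",s)
cv2.imwrite("pics/w5raw.png",im);np.savez("w5cal.npz",*cal);print(s["time"],s["ee_pos"],s["eef_rot"],s["contact_force"])
cv2.imwrite("pics/w5.png",cv2.resize(im,(784,588),interpolation=2))
```

```text
8.0667 [443.98367534 332.89471645  17.51550906] [ 2.34270335  2.07337699 -0.03981443] [-10.61056713 -31.50324204  33.47358711]
```

View pics/w5.png

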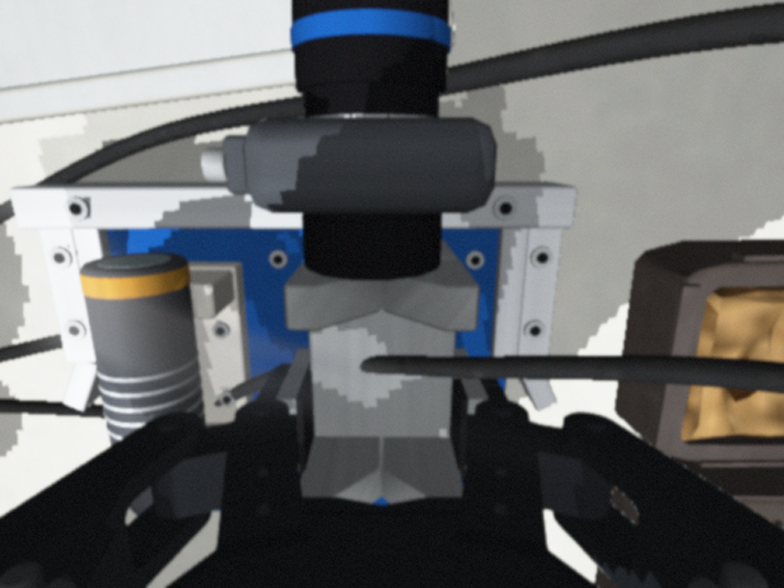

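Carrier is home: the force rises with no further motion, and the nose is under the stop bar. The cable passing through the V-block shows the cables are not solid obstacles. I'll relax the push, release and lift.

Emit:
{"op": "jog_arm", "data": {
  "series": "-0.5 0 -0.1 0 0.4; -1 0 -0.2 0 0.4; -1.2 0 -0.2 0 0.4; -1.2 0 -0.2 0 0.4; -1.2 0 -0.2 0 0.65; -1.2 0 -0.2 0 0.65; -1.2 0 -0.2 0 0.65; -1.2 0 -0.2 0 0.65; -1.2 0 -1 0 0.65; -1.2 0 -3 0 0.65; -1.2 0 -6 0 0.65; -1.2 0 -9 0 0.65; -1.2 -3 -9.5 0 0.65; -1.2 -6.4 -9.5 0 0.65; -1.2 -6.4 -9.5 0 0.65; -1.2 -6.4 -9.5 0 0.65"
}}

```text
time: 9.45
ee_pos: [376.2, 350.1, 111.8]
eef_rot: [-2.338, -2.095, 0.0]
contact_force: [0.1, -0.1, -0.2]
grip_width: 55.6
grasp_force: 0.0
```

Run:
```python
from h import *
s=manip.sense();im,d=manip.camera("wrist");cal=calib("wrist",s)
cv2.imwrite("pics/w6raw.png",im);np.save("w6.npy",d);np.savez("w6cal.npz",*cal);print(s["time"],s["ee_pos"],s["eef_rot"],s["contact_force"],s["grip_width"])
R=Rot.from_rotvec(s["eef_rot"]).as_matrix();print("tool ang",np.arctan2(R[1,0],R[0,0]))
for q in["barrel","barrel_front","nest_mid","v_seat","carrier"]:
    for r in manip.place_of(q,"wrist")[:2]:
        h={"barrel":40,"barrel_front":40,"nest_mid":40,"v_seat":72,"carrier":0}[q]
        p=at_z([r["xy"]],h,cal)[0];print(q,round(r["p"],2),np.round(r["xy"]),"tool",R.T@(p-s["ee_pos"]))
cv2.imwrite("pics/w6.png",cv2.resize(im,(784,588),interpolation=2))
```

```text
9.45 [376.20786573 350.14700547 111.81885643] [-2.33840005e+00 -2.09532347e+00  1.60201343e-04] [ 0.07529425 -0.11239262 -0.16665775] 55.62254127456847
tool ang 1.461256262085025
barrel 0.82 [281. 224.] tool [-3.29717803  5.42031116 71.80781976]
barrel_front 0.88 [199.   5.] tool [128.4927475  -42.49047294  72.01971557]
barrel_front 0.56 [282. 174.] tool [30.966647    5.77381623 71.84516545]
v_seat 0.74 [393. 233.] tool [ 1.51232257 69.4852449  39.7243343 ]
carrier 0.94 [364. 200.] tool [  3.54704851  71.24749497 111.72425294]
```

View pics/w6.png

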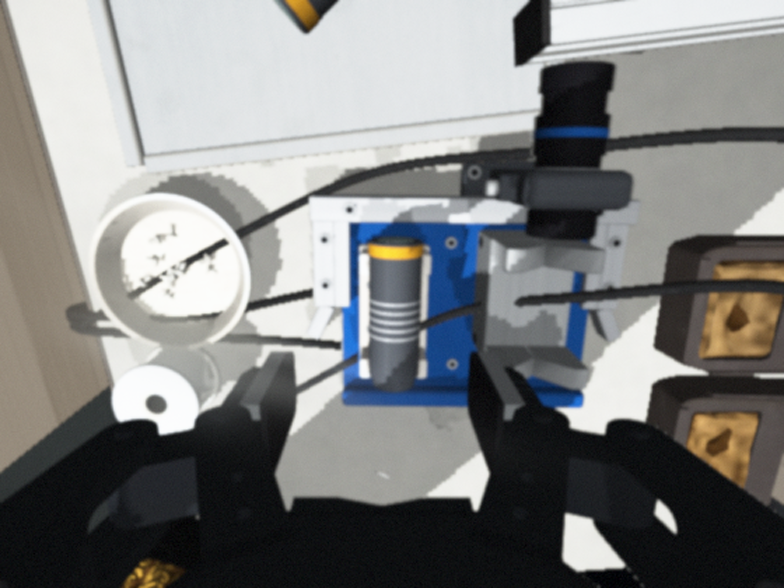

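The wrist view shows the barrel in its nest at (395,315) px, the carrier home, and the V free at (530,290). The barrel's offset from dead reckoning and from the networks agrees: tool (−6, +5.4) mm. I'll grip it now.

Emit:
{"op": "jog_arm", "data": {
  "series": "-0.6 0.5 0 0.5 0.55; -0.6 0.5 2 0.5 0.55; -0.6 0.5 4 0.5 0.55; -0.6 0.5 6 0.5 0.55; -0.6 0.5 8 0.5 0.55; -0.6 0.5 8.6 0.5 0.55; -0.6 0.5 9 0.5 0.55; -0.6 0.5 9 0.5 0.55; -0.6 0.5 9 0.5 0.55"
}}

```text
time: 10.5
ee_pos: [384.0, 342.5, 22.0]
eef_rot: [2.355, 2.08, 0.002]
contact_force: [0.1, 0.2, -0.0]
grip_width: 47.4
grasp_force: 0.0
```

Emit:
{"op": "jog_arm", "data": {
  "newtons": 35,
  "series": "0 0 0 0 0.2; 0 0 0 0 0.2; 0 0 0 0 0.2; 0 0 0 0 0.2; 0 0 0 0 0.2; 0 0 0 0 0.2; 0 0 0 0 0.2; 0 0 0 0 0.2"
}}

```text
time: 11.17
ee_pos: [381.2, 343.2, 22.4]
eef_rot: [-2.351, -2.08, 0.003]
contact_force: [-3.7, -1.0, 5.7]
grip_width: 23.9
grasp_force: 34.0
```

Emit:
{"op": "jog_arm", "data": {
  "newtons": 50,
  "series": "0 -0.2 0 0 0.2; 0 -0.2 -1 0 0.2; 0 -0.2 -2 0 0.2; 0 0 -3 0 0.2; 0 0 -4 0 0.2; 0 0 -5.2 0 0.2; 0 0 -5.2 0 0.2; 0.2 2 -5.2 0 0.2; 0.3 4 -5.2 0 0.2; 0.5 6.1 -5.2 0 0.2; 0.5 6.1 -5.2 0 0.2; 0.5 6.1 -5.2 0 0.2; 0.5 6.1 -5.2 0 0.2; 0.5 6.1 -5.2 0 0.2; 0.5 6.1 -5.2 0 0.2"
}}

```text
time: 12.42
ee_pos: [442.7, 339.9, 72.9]
eef_rot: [-2.352, -2.082, 0.002]
contact_force: [0.7, 0.4, -1.3]
grip_width: 23.4
grasp_force: 49.2
```

Run:
```python
from h import *
for n in("wrist","side"):
    s=manip.sense();im,d=manip.camera(n);cal=calib(n,s);R=Rot.from_rotvec(s["eef_rot"]).as_matrix()
    if n=="wrist":print(s["time"],s["ee_pos"],s["grip_width"],s["contact_force"],"ang",np.arctan2(R[1,0],R[0,0]))
    for q,h in{"barrel":93,"barrel_front":93,"v_seat":72,"carrier":0,"collimator_face":72}.items():
        for r in manip.place_of(q,n)[:2]:
            p=at_z([r["xy"]],h,cal)[0];print(n,q,round(r["p"],2),np.round(r["xy"]),"tool",(R.T@(p-s["ee_pos"])).round(1))
```

```text
12.4167 [442.70023011 339.94387558  72.91408716] 23.40546336844272 [ 0.65000876  0.36641107 -1.32237893] ang 1.449164877202438
wrist barrel 0.71 [273. 274.] tool [  5.1   0.  -20.1]
wrist barrel_front 0.76 [272. 189.] tool [ 39.9  -0.5 -20.1]
wrist barrel_front 0.23 [ 11. 292.] tool [  -3.1 -107.5  -19.9]
wrist carrier 0.62 [273. 274.] tool [-40.8   0.3  72.9]
wrist collimator_face 0.72 [277. 174.] tool [42.1  1.7  0.9]
side barrel 0.97 [243. 280.] tool [ 227.6 -122.7  -19.6]
side barrel 0.79 [251. 187.] tool [ 12.8   1.2 -19.7]
side barrel_front 0.83 [246. 196.] tool [ 42.8  -7.3 -19.7]
side barrel_front 0.63 [273. 277.] tool [ 201.7 -158.8  -19.6]
side v_seat 0.6 [256. 191.] tool [-4.6  1.   1.3]
side v_seat 0.51 [254. 188.] tool [-12.7  11.3   1.3]
side carrier 0.79 [257. 223.] tool [ 3.4 -2.  73.3]
side carrier 0.67 [349. 214.] tool [-110.9 -154.5   73.3]
side collimator_face 0.97 [248. 203.] tool [36.9 -5.7  1.3]
side collimator_face 0.38 [256. 224.] tool [ 82.7 -53.3   1.3]
```

Emit:
{"op": "jog_arm", "data": {
  "series": "-0.2 0.2 0 0 0.2; -0.2 0.2 0 0 0.2; -0.2 0.2 0.5 0 0.2; -0.2 0.2 1 0 0.2; -0.2 0.2 1.3 0 0.2; -0.2 0.2 1.5 0 0.2; -0.2 0.2 1.5 0 0.2; -0.2 0.2 1.5 0 0.2"
}}

```text
time: 13.68
ee_pos: [445.7, 337.3, 57.9]
eef_rot: [2.354, 2.081, -0.001]
contact_force: [0.5, -0.5, -0.7]
grip_width: 23.5
grasp_force: 49.2
```

Emit:
{"op": "jog_arm", "data": {
  "series": "0 -0.1 0 0 0.2; 0 -0.1 0.1 0 0.2; 0 -0.1 0.2 0 0.2; 0 -0.1 0.3 0 0.2; 0 -0.1 0.4 0 0.2; 0 -0.1 0.5 0 0.2; 0 -0.1 0.5 0 0.2"
}}

```text
time: 14.27
ee_pos: [445.0, 337.7, 54.5]
eef_rot: [-2.353, -2.08, 0.001]
contact_force: [-3.8, -1.1, 8.1]
grip_width: 23.5
grasp_force: 50.1
```

Emit:
{"op": "jog_arm", "data": {
  "series": "0 -0.1 0 0 0.2; 0 -0.2 0 0 0.2; 0 -0.2 0 0 0.2; 0 -0.2 0 0 0.2; 0.1 -0.2 0 0 0.2; 0.2 -0.2 0 0 0.2; 0.3 -0.2 0 0 0.2; 0.4 -0.2 0 0 0.2; 0.4 -0.2 0 0 0.2; 0.4 -0.2 0 0 0.2"
}}

```text
time: 15.1
ee_pos: [444.9, 337.8, 54.5]
eef_rot: [2.354, 2.076, -0.005]
contact_force: [-1.1, -7.2, 11.8]
grip_width: 23.3
grasp_force: 50.5
```

Emit:
{"op": "jog_arm", "data": {
  "series": "0.1 0 -0.1 0 0.2; 0.2 0 -0.1 0 0.2; 0.3 0 -0.1 0 0.2; 0.4 0 -0.1 0 0.2; 0.4 0 -0.1 0 0.2; 0.4 0 -0.1 0 0.2"
}}

```text
time: 15.6
ee_pos: [445.5, 342.8, 54.6]
eef_rot: [2.353, 2.077, -0.003]
contact_force: [1.5, -7.6, 7.0]
grip_width: 23.7
grasp_force: 49.9
```

Run:
```python
from h import *
for n in("wrist","side"):
    s=manip.sense();im,d=manip.camera(n);cal=calib(n,s);R=Rot.from_rotvec(s["eef_rot"]).as_matrix()
    if n=="wrist":print(s["time"],s["ee_pos"],s["eef_rot"],s["grip_width"],s["contact_force"],"ang",np.arctan2(R[1,0],R[0,0]))
    for q,h in{"barrel":72,"barrel_front":72,"v_seat":72,"carrier":0,"collimator_face":72}.items():
        for r in manip.place_of(q,n)[:2]:
            p=at_z([r["xy"]],h,cal)[0];print(n,q,round(r["p"],2),np.round(r["xy"]),"tool",(R.T@(p-s["ee_pos"])).round(1))
    cv2.imwrite(f"pics/{n}9.png",im)
```

```text
15.6 [445.452313   342.75539716  54.57452524] [ 2.35288664  2.07668037 -0.00286091] 23.728236627312587 [ 1.47043401 -7.57642581  6.95027789] ang 1.446244999057063
wrist barrel 0.67 [272. 274.] tool [  3.7  -0.4 -17.4]
wrist barrel_front 0.81 [273. 190.] tool [ 39.1  -0.2 -17.6]
wrist collimator_face 0.73 [268. 192.] tool [ 38.3  -2.  -17.6]
side barrel 0.92 [243. 280.] tool [ 208.  -112.1  -18.3]
side barrel 0.74 [246. 205.] tool [ 39.5  -7.2 -17.6]
side barrel_front 0.78 [271. 277.] tool [ 181.5 -147.2  -18.3]
side barrel_front 0.5 [245. 204.] tool [ 39.7  -4.  -17.6]
side v_seat 0.72 [256. 193.] tool [ -2.8  -2.  -17.4]
side v_seat 0.65 [253. 197.] tool [ 11.3  -5.3 -17.5]
side carrier 0.95 [252. 223.] tool [ 5.7  5.8 54.6]
side collimator_face 0.89 [244. 204.] tool [ 38.5  -2.2 -17.6]
```

Emit:
{"op": "jog_arm", "data": {
  "series": "0.1 0 0 0 0.2; 0.2 0 0 0 0.2; 0.3 0 0 0 0.2; 0.4 0 0 0 0.2; 0.4 0 0 0 0.2; 0.4 0 0 0 0.2"
}}

```text
time: 16.7
ee_pos: [445.4, 342.7, 54.5]
eef_rot: [2.353, 2.074, -0.013]
contact_force: [-0.7, -12.9, 12.8]
grip_width: 23.5
grasp_force: 50.6
```

Emit:
{"op": "jog_arm", "data": {
  "series": "0.1 0 -0.1 0 0.2; 0.2 0 -0.2 0 0.2; 0.3 0 -0.3 0 0.2; 0.3 0 -0.3 0 0.2; 0.3 0 -0.3 0 0.2"
}}

```text
time: 17.12
ee_pos: [445.1, 342.7, 54.9]
eef_rot: [2.353, 2.069, -0.019]
contact_force: [2.9, -13.9, 1.2]
grip_width: 23.6
grasp_force: 49.4
```

Emit:
{"op": "jog_arm", "data": {
  "series": "-0.1 0 0.1 0 0.2; -0.2 0 0.2 0 0.2; -0.3 0 0.3 0 0.2; -0.4 0 0.4 0 0.2; -0.4 0 0.4 0 0.2; -0.4 0 0.4 0 0.2; -0.4 0 0.4 0 0.2; -0.4 0 0.4 0 0.2"
}}

```text
time: 17.78
ee_pos: [445.4, 342.8, 54.4]
eef_rot: [2.354, 2.074, -0.011]
contact_force: [-2.3, -11.8, 16.8]
grip_width: 23.7
grasp_force: 51.0
```

Emit:
{"op": "jog_arm", "data": {
  "series": "0 -0.1 0 0 0.2; 0 -0.1 0 0 0.2; 0 -0.1 0 0 0.2; 0 -0.1 0 0 0.2; 0 -0.1 0 0 0.2; 0 -0.1 0 0 0.2"
}}

```text
time: 18.28
ee_pos: [445.4, 342.7, 54.4]
eef_rot: [2.353, 2.073, -0.008]
contact_force: [-0.7, -12.7, 14.9]
grip_width: 23.2
grasp_force: 50.8
```

Run:
```python
from h import *
s=manip.sense();im,d=manip.camera("wrist");cal=calib("wrist",s);R=Rot.from_rotvec(s["eef_rot"]).as_matrix()
print(s["time"],s["ee_pos"],s["contact_force"],s["joint_vel"])
for q in("barrel","barrel_front","collimator_face"):
    for r in manip.place_of(q,"wrist")[:1]:
        print(q,round(r["p"],2),(R.T@(at_z([r["xy"]],72,cal)[0]-s["ee_pos"])).round(1))
# rail lip / barrel direction check
r=manip.cut_out("barrel","wrist")
if r:
    m=r[0]["region"];ys=np.where(m.any(1))[0];c=[(np.where(m[y])[0].mean(),y) for y in ys[3:-3]]
    P=at_z(c,80,cal);k=np.polyfit(P[:,1],P[:,0],1)[0];print("barrel axis ang",np.pi/2-np.arctan(k),r[0]["bbox"])
```

```text
18.2833 [445.39732684 342.73831798  54.42356884] [ -0.66702809 -12.69367271  14.88298056] [-0.00091216  0.00040793 -0.00166763 -0.00229109  0.00045247  0.00127912
  0.0002745 ]
barrel 0.84 [  3.8  -0.2 -17.6]
barrel_front 0.82 [ 40.4  -1.2 -17.9]
collimator_face 0.88 [ 39.   -1.2 -17.9]
barrel axis ang 1.4394220572524778 [240.0, 189.1, 305.0, 361.7]
```

Everything is steady and balanced, with about 15 N down and the barrel's front against the collimator face. I'm handing it in.

```bash
python3 -c "
from plant import manip
print(manip.finish_job())"
```

```text
the job is handed in; nothing more can be done
None
```

The job is handed in at about 18 s of the 54 s allowed, but the verdict was not shown: the carrier is home, and the barrel is still gripped in the V, against the collimator face and pressed down with about 15 N.

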